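# Fill the ward's medicine case and return it to the hand-over bay

### The job

Draw the medicine case by its handle out of the roofed bay to its stop, slide its cover fully open, and put every small medicine carton on the desk inside it. Then slide the cover fully shut and push the case back under the roof until it is fully home against the back wall. Keep the case in its track, and leave the jar and the pump bottle standing where they are.

Things in the scene. Friction and masses are not known exactly. Their poses are not given: they have to be found in the camera images.
- dock: Hand-over dock, fixed: aluminium base plate 175 mm (x) by 360 mm (y), 10 mm thick; origin at the centre of its underside on the desk, z up, y towards the bay. Rails (tops 24 mm above the desk, inner faces at x = +-59.5 mm) guide the case along y. A lip 7 mm above the plate stops the case at case centre y = -75 mm; the back wall stops it, fully home, at case centre y = +75 mm.
- bay_roof (a point): Middle of the roof edge that faces the track: the bay's grey roof (underside 76, top 84 mm above the desk, 161 mm wide) covers dock y from +72 to +180 mm, on side walls. The point is at dock y = +72 mm, 84 mm up. Axes as the dock's.
- case_center (a point): Centre (half-way up, 37.5 mm above the desk) of the loose white medicine case: open-topped box 115 mm (x) by 185 mm (y) by 55 mm high, walls and floor 5 mm, about 0.45 kg (up to 10 N to slide it loaded), empty. It slides on the dock's base plate with 2 mm play to each rail; axes as the dock's. It starts with its front part under the roof.
- case_handle (a point): Middle of the case's handle: an upright white plate 70 mm wide (x), 12 mm thick (y), 24 to 60 mm above the desk, 146.5 mm from the case centre towards -y. Two side arms join it to the case's end, leaving a gap 48 mm (y) by 54 mm (x) for a finger. The opened cover passes over it.
- cover (a joint): Slide of the case's flat grey cover along the rim (m): 0 = shut over the whole compartment; grows towards the handle end (-y); 0.165 = fully open at its end stop, baring the compartment but for 15 mm at the handle end. About 1 N moves it; it stays where left. It is as long and wide as the case, 5 mm thick, top 70 mm above the desk.
- cover_grip (a point): Upright grip ridge on the cover, 50 mm wide (x), 12 mm thick (y), rising 26 mm above the cover's top, to 96 mm above the desk. The point is in its middle, 15 mm above the cover's top; with the cover shut it lies 30 mm from the case centre towards -y.
- pill_jar_center (a point): Bystander: centre (half-way up) of a round white screw-top jar, 42 mm in diameter and 75 mm tall, standing among the cartons. Not to be packed.
- pump_center (a point): Bystander: white pump bottle of hand sanitiser, 68 mm in diameter, 210 mm tall; point on its axis 70 mm above its base. Not to be moved.
- carton0_center (a point): Centre of a small medicine carton (white with a printed band), 44 mm (its x) by 26 mm (its y) by 46 mm high (its z), 45 g, standing loose on the desk on the robot's side of the dock at any yaw. May be absent (None). All cartons are alike. A plastic strip 9 mm high and 12 mm wide is fixed to the desk along y, its middle at x = 0.392 m, on the robot's side of them.
- carton1_center (a point): Centre of a small medicine carton (white with a printed band), 44 mm (its x) by 26 mm (its y) by 46 mm high (its z), 45 g, standing loose on the desk on the robot's side of the dock at any yaw. May be absent (None). All cartons are alike. A plastic strip 9 mm high and 12 mm wide is fixed to the desk along y, its middle at x = 0.392 m, on the robot's side of them.
- carton2_center (a point): Centre of a small medicine carton (white with a printed band), 44 mm (its x) by 26 mm (its y) by 46 mm high (its z), 45 g, standing loose on the desk on the robot's side of the dock at any yaw. May be absent (None). All cartons are alike. A plastic strip 9 mm high and 12 mm wide is fixed to the desk along y, its middle at x = 0.392 m, on the robot's side of them.
- carton3_center (a point): Centre of a small medicine carton (white with a printed band), 44 mm (its x) by 26 mm (its y) by 46 mm high (its z), 45 g, standing loose on the desk on the robot's side of the dock at any yaw. May be absent (None). All cartons are alike. A plastic strip 9 mm high and 12 mm wide is fixed to the desk along y, its middle at x = 0.392 m, on the robot's side of them.
Mind the look-alikes: they are no part of the job. Leave any yellow look-alike of the part that bears carton1_center alone.

How it is judged:
On the way, in this order (a step that is already met when the one before it is completed fails the run):
1. the case is drawn out of the bay along its track (y of case_center in the frame of dock below -0.055 m), for 0.2 s.
2. the cover is slid open, with the case out (value of joint cover above 0.14 m and y of case_center in the frame of dock below -0.03 m), for 0.2 s.
3. every carton present is inside the open case (x of carton0_center in the frame of case_center between -0.042 and 0.042 m and y of carton0_center in the frame of case_center between -0.078 and 0.078 m and z of carton0_center in the frame of case_center between -0.02 and 0.02 m and x of carton1_center in the frame of case_center between -0.042 and 0.042 m and y of carton1_center in the frame of case_center between -0.078 and 0.078 m and z of carton1_center in the frame of case_center between -0.02 and 0.02 m and x of carton2_center in the frame of case_center between -0.042 and 0.042 m and y of carton2_center in the frame of case_center between -0.078 and 0.078 m and z of carton2_center in the frame of case_center between -0.02 and 0.02 m and x of carton3_center in the frame of case_center between -0.042 and 0.042 m and y of carton3_center in the frame of case_center between -0.078 and 0.078 m and z of carton3_center in the frame of case_center between -0.02 and 0.02 m), for 0.2 s.
4. the cover is slid shut over the cartons (all of step 3 and value of joint cover below 0.006 m), for 0.2 s.
At the end, for the whole second after the job is handed in: Every carton present lies inside the case's compartment, the cover is shut (joint below 6 mm), and the case lies flat in its track, home in the bay: its centre within 7 mm of the position touching the back wall (all of step 4 and y of case_center in the frame of dock above 0.068 m and angle between case_center's own z axis and vertical below 0.05 rad).
It fails at once if the case is lifted out of its track (raised more than 20 mm) (height (world z) of case_center above 0.0575 m).
It fails at once if the jar is knocked over or shifted by more than 60 mm (angle between pill_jar_center's own z axis and vertical above 0.6 rad or distance of pill_jar_center from where it was at the start of the episode above 0.06 m).
It fails at once if the pump bottle is knocked over or shifted by more than 60 mm (angle between pump_center's own z axis and vertical above 0.6 rad or distance of pump_center from where it was at the start of the episode above 0.06 m).
Of carton0, carton1, carton2, carton3 only 2 to 4 are there at a start; the rules pass over those that are not, and their reading is None.
At some moment in a run one of carton0, carton1, carton2, carton3 may be knocked a few centimetres aside while the robot is not near it.
Once in a run the grip may slacken for a moment while it holds something.
It also fails if it takes over 210 s, if anything falls off the work surface, if the arm or the gripper's body presses on something with over 40 N, if the wrist force passes 120 N, or if a joint passes its speed limit or range.

### The arm

A 6-joint arm with a two-finger parallel gripper is mounted at the origin on the work surface. World frame = base frame: x ahead of the robot, y to its left, z up, the work surface at z = 0. Lengths are in m, angles in rad, forces in N, time in s.
With the tool pointing down it reaches from about 0.25 to 0.725 m from the base axis. Payload 4 kg.
Tool frame: the origin (TCP) lies on the centre line of the jaws, within the pads' length; the fingertips stand ahead of it and the grasp point (between the pads) lies 11 mm behind it (bot.tip_extent is the z of the fingertips in the tool frame, in m); z points along the fingers, y is the direction in which the jaws open and shut (so a half turn about z gives the same grasp; the last joint's range is limited). The gripper opens to 85 mm and grips with 20 to 120 N. Pads are 22 mm wide; open, the fingers measure 114 mm over their backs; the gripper's body (76 mm by 85 mm) begins 54 mm behind the grasp point. The pads swing forward as they close: fully open they stand 13 mm farther back than shut.
Start: joints at [-1.321, 0.241, 0.005, 1.335, 0, 1.571], TCP at [0.124, -0.484, 0.239] pointing down, gripper open.
Joint ranges: [-2.72, 2.72], [-1.05, 1.87], [-1.09, 1.28], [-1.99, 2.15], [-1.42, 1.44], [-3.14, 3.14]. Speed limits (rad/s): [2.79, 2.79, 3.14, 3.14, 3.14, 3.14].

### API

Orientations are given as a unit quaternion [x, y, z, w].
In Python, from workcell import bot gives the robot as it stands.
- The arm moves only by the shell command python3 -m jog 'ROWS'. ROWS is JSON, a list that holds one entry, the list of rows, each a list of 7 numbers: the shift along the world's x, y, z in m, then the turn, a rotation vector about the world's x, y, z in degrees, then the closure in counts, from 0 (fully open) to 255 (shut). In form: [[[tx, ty, tz, ax, ay, az, fingers], ...]]. A call has 1 to 10 rows; each row is the pose to reach, as a shift and turn from the pose commanded when the call began; what a row does not reach only later rows make up. A row lasts 1/12 s, in which the tool goes at most 41.7 mm and 7.16 degrees, less where a joint would pass 70% of its speed; a pose out of reach is approached as far as the arm can. A call with a gripper value outside its range is refused whole. The fingers move at their own pace and stop on an object; the grip force is fixed at half the most. Time passes only in rows, so rows that repeat a pose let the fingers close. It gives the time, the measured TCP pose, the force and the opening at its end, in the units of the state.
- bot.get_obs(): the state, without advancing time (a new reading comes with each control period).
- bot.camera(name): name is "scene" or "top"; returns the picture (384x512x3 uint8, blue, green, red); there is no depth.
- bot.camera_model(name): a dict with "K" (3x3 intrinsics, pixels), "T" (4x4, takes a point from camera to world coordinates). Camera axes: x right, y down, z forward; pixel columns grow to the right and rows downward; lengths in m; the calibration is good to about 2 mm. A picture is of the moment at which its call begins. camera_model takes no time and is no camera call.
- bot.job_done(): hands the job in, once; it reports no verdict.
The state is a dict: "clock": time; "joint_pos": joint angles; "joint_vel": joint speeds; "tau": joint torques, N m; "eef_pos": TCP position; "tool_rot": TCP orientation; "ft_force": force on the tool from outside, world axes, zero at the start; "ft_torque": the same for the moment, N m; "grip_width": finger opening in m.
Only numpy, scipy, OpenCV 4.12 (cv2) and the standard library are available. Lean on these libraries where they do the work, as an engineer would, in place of code of your own. Each camera call takes 0.05 s, during which the arm holds its last target. There are 200 camera calls.

## Working session

There is one attempt and no reset: what is moved stays moved. The work goes in short steps, Python scripts to look and compute and a shell command to move; the robot and the scene stay as the last step left them, time stands still between calls to the robot, and variables do not carry over. Pictures are saved under pics/ and viewed, about 12 in all and at most 16, crops included, and the job is handed in when it is done.

```bash
mkdir -p pics; ls; python3 - <<'E'
from workcell import bot
import cv2,numpy as np
o=bot.get_obs();print({k:np.round(v,3) for k,v in o.items()},bot.tip_extent)
for n in("scene","top"):
    cv2.imwrite(f"pics/{n}0.png",bot.camera(n)); m=bot.camera_model(n);print(n,np.round(m["K"],1),np.round(m["T"],3))
E
```

```text
pics
{'clock': np.float64(0.0), 'joint_pos': array([-1.321,  0.241,  0.004,  1.335, -0.   ,  1.571]), 'joint_vel': array([-0.001, -0.001,  0.   , -0.001, -0.001,  0.001]), 'tau': array([-1.0000e-03, -3.7231e+01,  2.5241e+01,  1.7000e-02, -0.0000e+00,
        0.0000e+00]), 'eef_pos': array([ 0.123, -0.484,  0.238]), 'tool_rot': array([ 0.992,  0.125, -0.   , -0.001]), 'ft_force': array([-0.073, -0.265, -0.503]), 'ft_torque': array([-0.062, -0.041,  0.031]), 'grip_width': np.float64(0.085)} 0.008
scene [[363.6   0.  249.8]
 [  0.  363.6 180.6]
 [  0.    0.    1. ]] [[-0.533  0.563 -0.631  1.068]
 [ 0.846  0.35  -0.402  0.332]
 [-0.005 -0.748 -0.663  0.597]
 [ 0.     0.     0.     1.   ]]
top [[452.2   0.  266.5]
 [  0.  452.2 192.7]
 [  0.    0.    1. ]] [[-0.006 -0.984  0.176  0.353]
 [-0.999 -0.    -0.032  0.015]
 [ 0.031 -0.176 -0.984  1.114]
 [ 0.     0.     0.     1.   ]]
```

View pics/scene0.png

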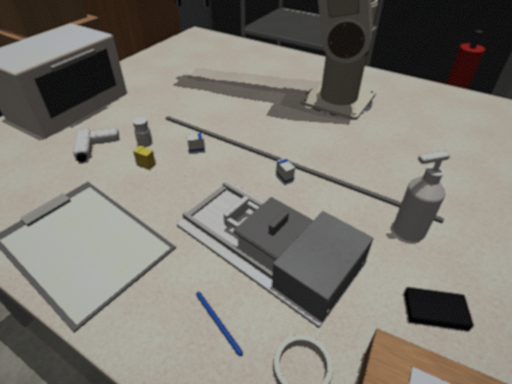

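View pics/top0.png

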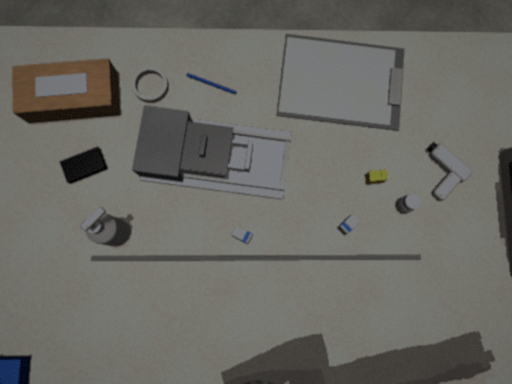

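Both views show two white cartons with a blue band, at top (242,234) and (348,225). The yellow look-alike is at top (377,176), the jar at (408,203) and the pump at (102,228). The dock runs from (135,110) to (290,195), with its handle at (245,155) and grip at (203,145). Next I'll measure from enlarged crops.

```bash
cat > h.py <<'E'
from workcell import bot
import cv2,numpy as np
def ray(n,u,v):
    m=bot.camera_model(n);K,T=np.array(m["K"]),np.array(m["T"])
    return T[:3,3],T[:3,:3]@np.linalg.solve(K,[u,v,1.])
def on(n,u,v,z):
    c,d=ray(n,u,v);return c+d*(z-c[2])/d[2]
def two(a,b): # scene px, top px -> point, gap
    c1,d1=ray("scene",*a);c2,d2=ray("top",*b)
    s=np.linalg.lstsq(np.c_[d1,-d2],c2-c1,rcond=None)[0]
    p,q=c1+s[0]*d1,c2+s[1]*d2;return (p+q)/2,np.linalg.norm(p-q)
def proj(n,p):
    m=bot.camera_model(n);K,T=np.array(m["K"]),np.array(m["T"])
    q=K@(T[:3,:3].T@(np.array(p)-T[:3,3]));return q[:2]/q[2]
def crop(n,im,x,y,w,h,f,name):
    c=cv2.resize(im[y:y+h,x:x+w],None,fx=f,fy=f,interpolation=cv2.INTER_CUBIC)
    c=cv2.convertScaleAbs(c,alpha=1.3)
    for i in range(0,w,10): cv2.line(c,(i*f,0),(i*f,6 if i%50 else 14),(0,0,255),1)
    for i in range(0,h,10): cv2.line(c,(0,i*f),(6 if i%50 else 14,i*f),(0,0,255),1)
    cv2.imwrite(name,c)
E
python3 - <<'E'
from h import *
t=cv2.imread("pics/top0.png");s=cv2.imread("pics/scene0.png")
a=cv2.resize(t[95:265,130:300],None,fx=4,fy=4,interpolation=cv2.INTER_CUBIC)[:600]
crop("top",t,130,100,190,150,4,"pics/t1.png");crop("scene",s,130,110,250,210,3,"pics/s1.png") if 0 else crop("scene",s,130,110,190,150,4,"pics/s1.png")
for n,im in(("top",t),("scene",s)):
    hsv=cv2.cvtColor(im,cv2.COLOR_BGR2HSV);m=cv2.inRange(hsv,(100,90,40),(130,255,255))
    k,l,st,c=cv2.connectedComponentsWithStats(m)
    print(n,[(st[i].tolist(),np.round(c[i],1).tolist()) for i in range(1,k) if st[i][4]>5])
E
```

```text
top [([187, 74, 49, 20, 147], [211.1, 83.2]), ([342, 222, 10, 10, 40], [346.3, 226.3]), ([242, 232, 8, 10, 40], [245.8, 236.6]), ([0, 359, 21, 25, 505], [9.6, 370.8])]
scene [([198, 133, 3, 6, 14], [199.3, 135.4]), ([190, 149, 13, 2, 14], [196.0, 149.5]), ([278, 159, 9, 5, 20], [282.2, 161.0]), ([284, 180, 5, 2, 6], [286.2, 180.5]), ([197, 292, 45, 63, 347], [219.6, 324.1])]
```

View pics/t1.png

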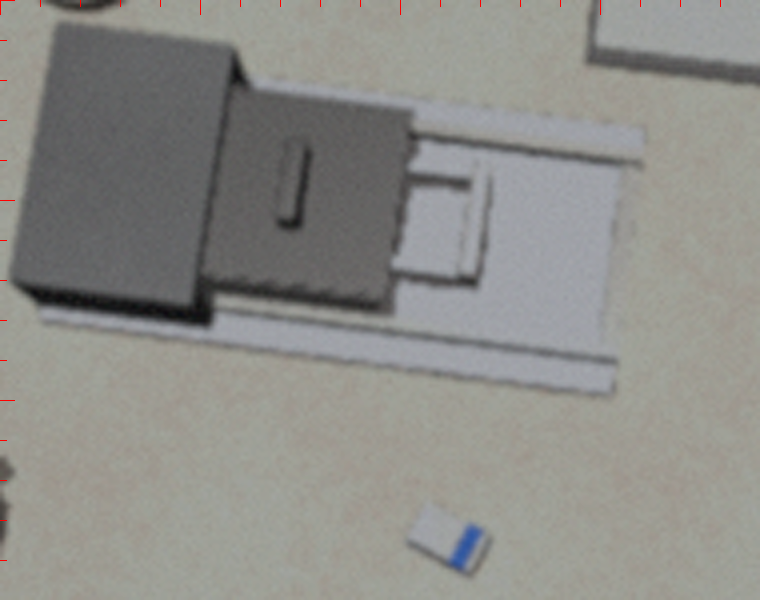

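View pics/s1.png

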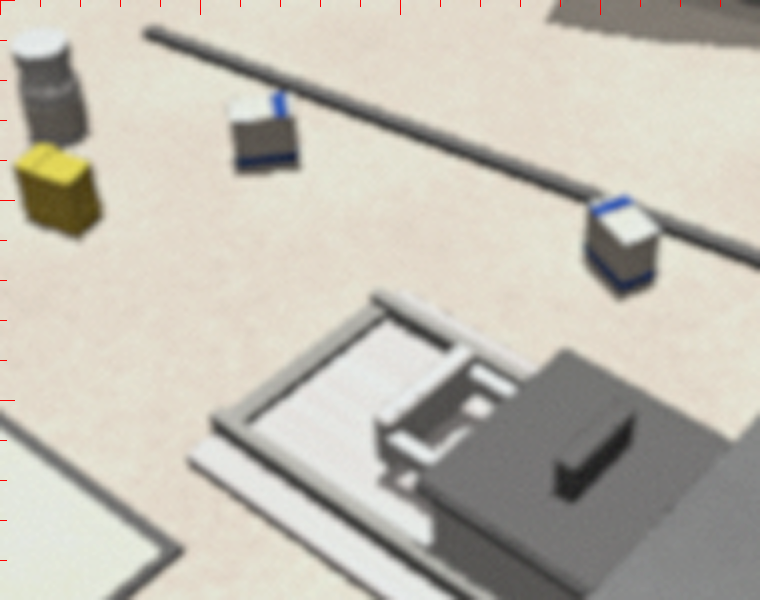

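```bash
python3 - <<'E'
from h import *
T=lambda u,v:(130+u/4-.4,100+v/4-.4)
S=lambda u,v:(130+u/4-.4,110+v/4-.4)
r=lambda a:np.round(a,4)
for nm,s,t in(("grip",(596,434),(290,179)),("handle",(424,385),(475,220)),("cover -y corner robot side",(562,350),(392,312)),("cover far corner",(418,490),(414,112))):
    p,g=two(S(*s),T(*t));print(nm,r(p),r(g))
print("roof",[r(on("top",*T(*q),.084)) for q in((237,46),(199,305))])
print("rail low",[r(on("top",*T(*q),.024)) for q in((215,345),(613,393))],"up",[r(on("top",*T(*q),.024)) for q in((250,77),(643,128))])
print("grip/handle on planes",r(on("top",*T(290,179),.096)),r(on("top",*T(475,220),.06)))
print("handle ends",[r(on("top",*T(*q),.06)) for q in((482,161),(468,281))])
# cartons: top face & outlines
t=cv2.imread("pics/top0.png")
hsv=cv2.cvtColor(t,cv2.COLOR_BGR2HSV)
for c in((242,234),(348,225)):
    x,y=c;R=16;w=t[y-R:y+R,x-R:x+R].astype(int)
    chroma=(w[...,2]-w[...,0]) # table warm, carton neutral/blue
    m=((chroma<6)&(w.max(2)>60)).astype(np.uint8)
    k,l,st,ce=cv2.connectedComponentsWithStats(m);i=1+np.argmax(st[1:,4]);
    pts=np.argwhere(l==i)[:,::-1]+[x-R,y-R];rc=cv2.minAreaRect(pts.astype(np.float32))
    bx=cv2.boxPoints(rc);W=[on("top",*q,.046)[:2] for q in bx]
    print("carton",rc,r(np.mean(W,0)),"sides",r(np.linalg.norm(W[1]-W[0])),r(np.linalg.norm(W[2]-W[1])),"yaw01",r(np.degrees(np.arctan2(*(W[1]-W[0])[::-1]))),st[i][4])
E
```

```text
grip [0.6503 0.1299 0.0946] 0.0017
handle [0.6362 0.0226 0.057 ] 0.002
cover -y corner robot side [0.5787 0.0718 0.0603] 0.0018
cover far corner [0.7011 0.0609 0.0627] 0.0013
roof [array([0.7348, 0.1648, 0.084 ]), array([0.5772, 0.1829, 0.084 ])]
rail low [array([0.5653, 0.1822, 0.024 ]), array([ 0.5355, -0.0609,  0.024 ])] up [array([0.7367, 0.165 , 0.024 ]), array([ 0.7045, -0.0818,  0.024 ])]
grip/handle on planes [0.6495 0.1305 0.096 ] [0.6349 0.0234 0.06  ]
handle ends [array([0.6717, 0.0192, 0.06  ]), array([0.5973, 0.0275, 0.06  ])]
carton ((243.5, 236.5), (25.0, 27.0), 90.0) [0.4397 0.0346] sides 0.0639 0.0589 yaw01 -90.1208 488
carton ((345.5, 226.5), (27.0, 27.0), 90.0) [ 0.4628 -0.2081] sides 0.0651 0.0646 yaw01 -90.0764 382
```

The heights agree with the text: grip top about 95 mm, handle top about 57 mm. Dock yaw is about -7°. The case centre is at dock y ≈ +0.065 and the cover looks about 10 mm open. Moving above the handle now.

```bash
python3 -m jog '[[[0.2,0.2,0,0,0,-10,120],[0.51,0.505,0,0,0,-21,120],[0.51,0.505,0,0,0,-21,120],[0.51,0.505,0,0,0,-21,120],[0.51,0.505,0,0,0,-21,120],[0.51,0.505,0,0,0,-21,120],[0.51,0.505,0,0,0,-21,120],[0.51,0.505,0,0,0,-21,120],[0.51,0.505,0,0,0,-21,120],[0.51,0.505,0,0,0,-21,120]]]'; python3 - <<'E'
from h import *
T=np.array
t=cv2.imread("pics/top0.png")
crop("top",t,225,205,140,50,5,"pics/c1.png")
for c in((243,235),(348,225)):
    x,y=c;R=14;w=cv2.GaussianBlur(t,(3,3),0)[y-R:y+R,x-R:x+R].astype(int)
    print((w[...,2]-w[...,0])[::2,::2]);break
E
```

```text
clock: 0.93
eef_pos: [0.4113, -0.1988, 0.2391]
tool_rot: [0.998, -0.058, -0.0, -0.0]
ft_force: [0.7, -0.2, 0.4]
grip_width: 0.0455
[[  8  10  11  10  10  11   9   8   8   8   6   7   8   7]
 [  9  10   9   8   8  10   9   8   6   8   7   7   8   8]
 [ 10   9  10   6   3   8  10   8   8   7   5   5   7   7]
 [  8   8   9   2  -3   1   4   7   8   7   6   7   8   8]
 [  8   8   6  -4  -5  -3  -2   1   4   2   5   6   5   6]
 [  8   7  -1  -6  -5  -2  -2  -3  -9 -31 -21   1   3   4]
 [  9   5  -4  -5  -4  -3  -2  -3 -26 -71 -54  -8   4   5]
 [  9   2  -3  -4  -5  -3  -2  -9 -53 -76 -35  -4   3   5]
 [  8   5   2   0  -2  -3  -3 -30 -73 -56 -10   0   3   4]
 [  7   6   8   7   4   1 -10 -56 -74 -29   1   6   5   3]
 [  7   7   9   7   4   5  -5 -37 -45 -10   6   7   5   3]
 [  8   7   7   6   4   5   5   1  -5   1   6   3   3   4]
 [  7   5   5   4   4   6   6   3   4   5   5   3   3   3]
 [  6   4   5   3   4   6   7   4   4   5   6   5   3   3]]
```

View pics/c1.png

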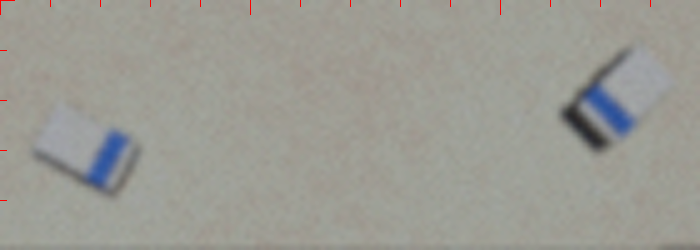

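```bash
python3 -m jog '[[[0.224,0.221,-0.09,0,0,0,147],[0.224,0.221,-0.09,0,0,0,147],[0.224,0.221,-0.09,0,0,0,147],[0.224,0.221,-0.09,0,0,0,147],[0.224,0.221,-0.09,0,0,0,147],[0.224,0.221,-0.09,0,0,0,147],[0.224,0.221,-0.09,0,0,0,147],[0.224,0.221,-0.09,0,0,0,147],[0.224,0.221,-0.09,0,0,0,147],[0.224,0.221,-0.09,0,0,0,147]]]'; python3 - <<'E'
from h import *
for P,C in(((60,100),(137,143),(112,190),(36,150)),),:
    pass
for Q in(((60,100),(137,143),(112,190),(36,150)),((637,45),(672,85),(607,148),(572,105))):
    W=np.array([on("top",225+u/5-.4,205+v/5-.4,.046)[:2] for u,v in Q]);print(np.round(W.mean(0),4),np.round(np.linalg.norm(np.diff(W,axis=0),axis=1),4))
for s,t in(((625,218),(87,146)),((258,108),(622,96))):
    print(two((130+s[0]/4-.4,110+s[1]/4-.4),(225+t[0]/5-.4,205+t[1]/5-.4)))
crop("scene",bot.camera("scene"),180,130,190,150,4,"pics/s2.png")
E
```

```text
clock: 1.77
eef_pos: [0.6319, -0.0232, 0.1476]
tool_rot: [1.0, -0.025, -0.001, -0.015]
ft_force: [-0.1, 0.2, 0.3]
grip_width: 0.036Traceback (most recent call last):
  File "<stdin>", line 2, in <module>
ValueError: not enough values to unpack (expected 2, got 1)
```

```bash
python3 -m jog '[[[0,0,0,0,0,0,147],[0,0,0,0,0,0,147],[0,0,0,0,0,0,147]]]'; python3 - <<'E'
from h import *
print(np.round(bot.get_obs()["joint_pos"],3))
for Q in(((60,100),(137,143),(112,190),(36,150)),((637,45),(672,85),(607,148),(572,105))):
    W=np.array([on("top",225+u/5-.4,205+v/5-.4,.046)[:2] for u,v in Q]);print(np.round(W.mean(0),4),np.round(np.linalg.norm(np.diff(W,axis=0),axis=1),4))
for s,t in(((625,218),(87,146)),((258,108),(622,96))):
    print(two((130+s[0]/4-.4,110+s[1]/4-.4),(225+t[0]/5-.4,205+t[1]/5-.4)))
E
```

```text
clock: 2.02
eef_pos: [0.6311, -0.0246, 0.1504]
tool_rot: [1.0, -0.026, 0.0, -0.015]
ft_force: [-0.8, -0.2, 0.2]
grip_width: 0.0361
[-0.053  0.549  0.232  1.254  0.029  3.141]
[0.4461 0.0386] [0.0418 0.025  0.0405]
[ 0.4692 -0.2167] [0.0251 0.0441 0.026 ]
(array([0.44589114, 0.03852456, 0.04478826]), np.float64(0.0006747472347616619))
(array([ 0.4708233 , -0.21940799,  0.04485469]), np.float64(0.005827900057817133))
```

The wrist reached the joint-6 limit, so I'll use the equivalent half-turned grasp.

```bash
python3 -m jog '[[[0,0,0.02,0,0,90,147],[0,0,0.02,0,0,90,147],[0,0,0.02,0,0,90,147],[0,0,0.02,0,0,90,147],[0,0,0.02,0,0,90,147],[0,0,0.02,0,0,90,147],[0,0,0.02,0,0,90,147],[0,0,0.02,0,0,90,147],[0,0,0.02,0,0,90,147],[0,0,0.02,0,0,90,147]]]'; python3 -m jog '[[[0,0,0,0,0,90,147],[0,0,0,0,0,90,147],[0,0,0,0,0,90,147],[0,0,0,0,0,90,147],[0,0,0,0,0,90,147],[0,0,0,0,0,90,147],[0,0,0,0,0,90,147],[0,0,0,0,0,90,147],[0,0,0,0,0,90,147],[0,0,0,0,0,90,147]]]'; python3 -c "
from h import *
print(bot.get_obs()['joint_pos'])"
```

```text
clock: 2.85
eef_pos: [0.6311, -0.0248, 0.1707]
tool_rot: [0.824, 0.566, -0.008, -0.012]
ft_force: [0.2, 0.4, -0.7]
grip_width: 0.0359
clock: 3.68
eef_pos: [0.6312, -0.0248, 0.1708]
tool_rot: [0.337, 0.941, -0.014, -0.004]
ft_force: [0.2, 0.2, -0.9]
grip_width: 0.0364
[-0.02793549  0.55024074  0.28821576  1.3250287  -0.02416077  0.65979905]
```

```bash
cat >> h.py <<'E'
from scipy.spatial.transform import Rotation as R_
def to(yaw,x,y,z): # world shift and turn to tool-down with jaw axis at angle yaw
    o=bot.get_obs();R=R_.from_quat(o["tool_rot"]);best=None
    for k in(0,180):
        a=np.radians(yaw+k);yv=np.array([np.cos(a),np.sin(a),0]);zv=np.array([0,0,-1.])
        v=(R_.from_matrix(np.c_[np.cross(yv,zv),yv,zv])*R.inv()).as_rotvec(degrees=True)
        print("turn",np.round(v,1))
    print("shift",np.round(np.array([x,y,z])-o["eef_pos"],4),"q",np.round(o["joint_pos"],2))
E
python3 -c "
from h import *
to(83,.6355,.0225,.10)"
```

```text
turn [ 1.6 -0.6 32.4]
turn [  -0.7   -2.1 -147.6]
shift [ 0.0043  0.0473 -0.0708] q [-0.03  0.55  0.29  1.33 -0.02  0.66]
```

```bash
python3 -m jog '[[[0.004,0.047,-0.03,1.6,-0.6,32.4,147],[0.004,0.047,-0.05,1.6,-0.6,32.4,147],[0.004,0.047,-0.05,1.6,-0.6,32.4,147],[0.004,0.047,-0.05,1.6,-0.6,32.4,147],[0.004,0.047,-0.05,1.6,-0.6,32.4,147],[0.004,0.047,-0.05,1.6,-0.6,32.4,147],[0.004,0.047,-0.05,1.6,-0.6,32.4,147]]]'; python3 - <<'E'
from h import *
to(83,.6355,.0225,.038)
crop("scene",bot.camera("scene"),170,110,190,150,4,"pics/s2.png")
E
```

```text
clock: 4.27
eef_pos: [0.6355, 0.0224, 0.1206]
tool_rot: [0.065, 0.998, -0.0, 0.0]
ft_force: [-0.0, -0.4, -0.1]
grip_width: 0.0362
turn [0.  0.  0.4]
turn [   0.    -0.  -179.6]
shift [ 0.      0.0001 -0.0826] q [ 0.04  0.58  0.2   1.19 -0.    0.17]
```

View pics/s2.png

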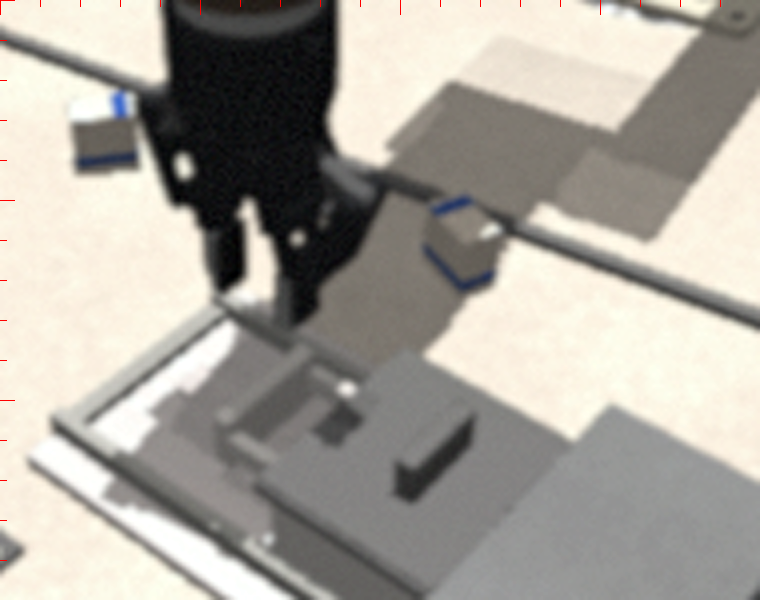

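The fingers are in line over the handle plate, at crop (225,260) and (295,300) with the plate at (265,380). I'll go down and grip.

```bash
python3 -m jog '[[[0,0,-0.03,0,0,0,147],[0,0,-0.055,0,0,0,147],[0,0,-0.075,0,0,0,147],[0,0,-0.082,0,0,0,147],[0,0,-0.082,0,0,0,147]]]'; python3 -m jog '[[[0,0,0,0,0,0,255],[0,0,0,0,0,0,255],[0,0,0,0,0,0,255],[0,0,0,0,0,0,255],[0,0,0,0,0,0,255],[0,0,0,0,0,0,255]]]'
```

```text
clock: 4.73
eef_pos: [0.6338, 0.0227, 0.0354]
tool_rot: [0.064, 0.998, -0.0, -0.003]
ft_force: [0.1, 0.1, 0.1]
grip_width: 0.0361
clock: 5.23
eef_pos: [0.6373, 0.0228, 0.0395]
tool_rot: [0.064, 0.998, -0.0, 0.002]
ft_force: [0.0, 0.1, 6.9]
grip_width: 0.0108
```

```bash
python3 -m jog '[[[-0.001,-0.01,0,0,0,0,255],[-0.0035,-0.028,0,0,0,0,255],[-0.0055,-0.045,0,0,0,0,255],[-0.0075,-0.061,0,0,0,0,255],[-0.0095,-0.077,0,0,0,0,255],[-0.0115,-0.093,0,0,0,0,255],[-0.0135,-0.109,0,0,0,0,255],[-0.015,-0.12,0,0,0,0,255],[-0.0155,-0.127,0,0,0,0,255],[-0.0155,-0.127,0,0,0,0,255]]]'; python3 -m jog '[[[-0.0005,-0.004,0,0,0,0,255],[-0.001,-0.008,0,0,0,0,255],[-0.001,-0.008,0,0,0,0,255]]]'
```

```text
clock: 6.07
eef_pos: [0.6213, -0.1038, 0.0393]
tool_rot: [0.063, 0.998, 0.001, 0.001]
ft_force: [-0.9, 2.5, 7.7]
grip_width: 0.0112
clock: 6.32
eef_pos: [0.6205, -0.1103, 0.0392]
tool_rot: [0.063, 0.998, 0.002, 0.001]
ft_force: [0.4, 4.2, 6.1]
grip_width: 0.0106
```

```bash
python3 -m jog '[[[-0.0005,-0.004,0,0,0,0,255],[-0.0005,-0.006,0,0,0,0,255],[-0.0005,-0.006,0,0,0,0,255]]]';  python3 -m jog '[[[-0.0005,-0.003,0,0,0,0,255],[-0.0005,-0.004,0,0,0,0,255],[-0.0005,-0.004,0,0,0,0,255]]]'
```

```text
clock: 6.57
eef_pos: [0.6199, -0.1158, 0.0391]
tool_rot: [0.062, 0.998, 0.002, 0.001]
ft_force: [0.4, 5.8, 6.5]
grip_width: 0.0111
clock: 6.82
eef_pos: [0.6195, -0.1164, 0.0387]
tool_rot: [0.062, 0.998, 0.006, 0.001]
ft_force: [0.7, 12.2, 5.5]
grip_width: 0.011
```

```bash
python3 -m jog '[[[0,0.003,0,0,0,0,147],[0,0.003,0,0,0,0,147],[0,0.003,0,0,0,0,147],[0,0.003,0.04,0,0,0,147],[0,0.003,0.08,0,0,0,147],[0,0.003,0.12,0,0,0,147],[-0.08,-0.003,0.13,0,0,0,120],[-0.12,-0.003,0.13,0,0,0,120],[-0.12,-0.003,0.13,0,0,0,120]]]'; python3 - <<'E'
from h import *
s=bot.camera("scene");t=bot.camera("top");cv2.imwrite("pics/top3.png",t);cv2.imwrite("pics/scene3.png",s)
a=cv2.resize(t[95:245,190:350],None,fx=2.5,fy=2.5);b=cv2.resize(s[110:260,150:310],None,fx=2.5,fy=2.5)
cv2.imwrite("pics/m3.png",cv2.convertScaleAbs(np.hstack([a,b]),alpha=1.3))
E
```

```text
clock: 7.57
eef_pos: [0.4972, -0.1258, 0.1685]
tool_rot: [0.064, 0.998, -0.001, 0.001]
ft_force: [-0.8, -1.2, -0.2]
grip_width: 0.0448
```

View pics/m3.png

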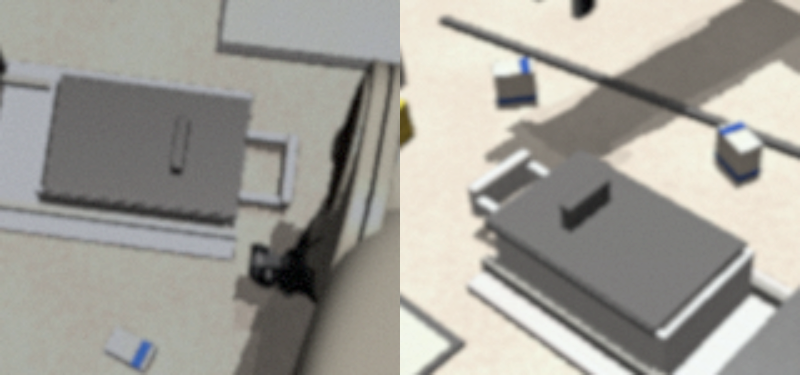

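Case out. White rim shows at its bay end, so the cover is a few mm open. The grip is at left panel (179,143) and right panel (586,194).

```bash
python3 - <<'E'
from h import *
p,g=two((150+186/2.5-.3,110+194/2.5-.3),(190+179/2.5-.3,95+143/2.5-.3));print(p,g,on("top",190+179/2.5-.3,95+143/2.5-.3,.096))
to(83,.632,p[1],.16)
E
```

```text
[ 0.63302744 -0.00739429  0.09241693] 0.0007987090956450482 [ 0.63183328 -0.00697484  0.096     ]
turn [-0.1 -0.6  0.4]
turn [-9.000e-01  1.000e-01 -1.796e+02]
shift [ 0.1421  0.1174 -0.0062] q [-0.25  0.3  -0.11  1.17 -0.   -0.12]
```

```bash
python3 -m jog '[[[0.142,0.117,0,0,0,0,147],[0.142,0.117,0,0,0,0,147],[0.142,0.117,0,0,0,0,147],[0.142,0.117,0,0,0,0,147],[0.142,0.117,0,0,0,0,147],[0.142,0.117,0,0,0,0,147],[0.142,0.117,-0.03,0,0,0,147],[0.142,0.117,-0.055,0,0,0,147],[0.142,0.117,-0.07,0,0,0,147],[0.142,0.117,-0.079,0,0,0,147]]]'; python3 -m jog '[[[0,0,0,0,0,0,147],[0,0,0,0,0,0,255],[0,0,0,0,0,0,255],[0,0,0,0,0,0,255],[0,0,0,0,0,0,255],[0,0,0,0,0,0,255]]]'
```

```text
clock: 8.5
eef_pos: [0.6379, -0.009, 0.0854]
tool_rot: [0.064, 0.998, -0.001, -0.003]
ft_force: [-0.2, -0.5, -0.4]
grip_width: 0.0355
clock: 9.0
eef_pos: [0.6412, -0.0084, 0.0903]
tool_rot: [0.064, 0.998, -0.0, 0.001]
ft_force: [-0.5, -1.3, 4.0]
grip_width: 0.0103
```

```bash
python3 -m jog '[[[-0.0015,-0.012,0,0,0,0,255],[-0.004,-0.03,0,0,0,0,255],[-0.006,-0.05,0,0,0,0,255],[-0.0085,-0.07,0,0,0,0,255],[-0.011,-0.09,0,0,0,0,255],[-0.0135,-0.11,0,0,0,0,255],[-0.016,-0.13,0,0,0,0,255],[-0.018,-0.145,0,0,0,0,255],[-0.018,-0.147,0,0,0,0,255],[-0.018,-0.147,0,0,0,0,255]]]'; python3 -m jog '[[[-0.0005,-0.004,0,0,0,0,255],[-0.001,-0.008,0,0,0,0,255],[-0.001,-0.008,0,0,0,0,255]]]'; python3 -m jog '[[[-0.0005,-0.004,0,0,0,0,255],[-0.0005,-0.006,0,0,0,0,255],[-0.0005,-0.006,0,0,0,0,255]]]'
```

```text
clock: 9.83
eef_pos: [0.6218, -0.1569, 0.0893]
tool_rot: [0.065, 0.998, -0.001, -0.0]
ft_force: [-2.9, -0.5, 6.4]
grip_width: 0.0104
clock: 10.08
eef_pos: [0.6209, -0.1634, 0.0889]
tool_rot: [0.064, 0.998, -0.0, -0.0]
ft_force: [-1.5, -0.7, 6.0]
grip_width: 0.0101
clock: 10.33
eef_pos: [0.6204, -0.1667, 0.0878]
tool_rot: [0.063, 0.998, 0.002, -0.001]
ft_force: [-1.0, 5.8, 2.5]
grip_width: 0.0102
```

```bash
python3 -m jog '[[[0,0.001,0,0,0,0,120],[0,0.001,0,0,0,0,120],[0,0.001,0.005,0,0,0,120],[0,0.001,0.04,0,0,10,100],[-0.04,0.001,0.08,0,0,20,80],[-0.1,0,0.08,0,0,30,80],[-0.12,0,0.08,0,0,69,80],[-0.12,0,0.08,0,0,69,80],[-0.12,0,0.08,0,0,69,80],[-0.12,0,0.08,0,0,69,80]]]'; python3 - <<'E'
from h import *
s=bot.camera("scene");t=bot.camera("top");cv2.imwrite("pics/top4.png",t);cv2.imwrite("pics/scene4.png",s)
a=cv2.resize(t[95:250,200:360],None,fx=2.5,fy=2.5);b=cv2.resize(s[110:265,150:310],None,fx=2.5,fy=2.5)
cv2.imwrite("pics/m4.png",cv2.convertScaleAbs(np.hstack([a,b]),alpha=1.3))
to(152,.446,.0386,.13)
E
```

```text
clock: 11.17
eef_pos: [0.4997, -0.1695, 0.1694]
tool_rot: [-0.368, 0.93, -0.001, 0.0]
ft_force: [0.3, -0.9, 0.6]
grip_width: 0.0589
turn [ 0.1  0.1 19.2]
turn [ 1.000e-01 -1.000e-01 -1.608e+02]
shift [-0.0546  0.2081 -0.0392] q [-0.33  0.34 -0.05  1.18 -0.   -1.07]
```

View pics/m4.png

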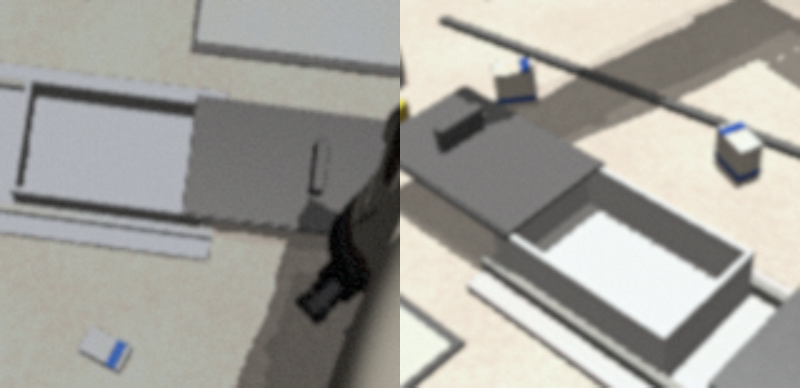

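Cover fully open, compartment bare and cartons unmoved. Going for carton A.

```bash
python3 -m jog '[[[-0.055,0.208,-0.02,0,0,19.2,80],[-0.055,0.208,-0.039,0,0,19.2,80],[-0.055,0.208,-0.039,0,0,19.2,80],[-0.055,0.208,-0.039,0,0,19.2,80],[-0.055,0.208,-0.039,0,0,19.2,80],[-0.055,0.208,-0.039,0,0,19.2,80],[-0.055,0.208,-0.039,0,0,19.2,80],[-0.055,0.208,-0.039,0,0,19.2,80],[-0.055,0.208,-0.039,0,0,19.2,80]]]'; python3 - <<'E'
from h import *
to(152,.446,.0386,.024)
print("case rim",[np.round(on("top",200+u/2.5-.3,95+v/2.5-.3,.065),4) for u,v in((28,82),(195,95),(184,214),(14,189))])
E
```

```text
clock: 12.02
eef_pos: [0.4467, 0.0382, 0.1299]
tool_rot: [-0.515, 0.857, -0.001, 0.0]
ft_force: [-0.3, -0.1, -0.4]
grip_width: 0.0582
turn [0.1 0.1 0.1]
turn [ 1.000e-01 -1.000e-01 -1.799e+02]
shift [-0.0007  0.0004 -0.1059] q [ 0.09  0.22 -0.32  1.03 -0.   -0.99]
case rim [array([0.7007, 0.1137, 0.065 ]), array([ 0.6884, -0.0475,  0.065 ]), array([ 0.5709, -0.0358,  0.065 ]), array([0.5949, 0.1252, 0.065 ])]
```

```bash
python3 -m jog '[[[0,0,-0.03,0,0,0,80],[0,0,-0.06,0,0,0,80],[0,0,-0.085,0,0,0,80],[0,0,-0.1,0,0,0,80],[0,0,-0.106,0,0,0,80],[0,0,-0.106,0,0,0,80]]]'; python3 -m jog '[[[0,0,0,0,0,0,255],[0,0,0,0,0,0,255],[0,0,0,0,0,0,255],[0,0,0,0,0,0,255],[0,0,0,0,0,0,255],[0,0,0,0,0,0,255]]]'; python3 -m jog '[[[0,0,0.02,0,0,0,255],[0,0,0.05,0,0,0,255],[0,0,0.09,0,0,0,255],[0,0,0.1,0,0,0,255],[0,0,0.1,0,0,0,255]]]'
```

```text
clock: 12.52
eef_pos: [0.4452, 0.0376, 0.0224]
tool_rot: [-0.514, 0.858, 0.0, -0.001]
ft_force: [-0.3, -0.0, 0.0]
grip_width: 0.0586
clock: 13.02
eef_pos: [0.4473, 0.039, 0.025]
tool_rot: [-0.515, 0.857, -0.001, 0.001]
ft_force: [0.1, 0.3, 6.8]
grip_width: 0.0249
clock: 13.43
eef_pos: [0.4486, 0.0394, 0.1274]
tool_rot: [-0.516, 0.857, -0.002, 0.004]
ft_force: [0.2, -0.0, -0.5]
grip_width: 0.0254
```

```bash
python3 -m jog '[[[0.04,0.008,0,0,0,7,255],[0.194,0.035,0,0,0,21,255],[0.194,0.035,0,0,0,21,255],[0.194,0.035,0,0,0,21,255],[0.194,0.035,0,0,0,21,255],[0.194,0.035,0,0,0,21,255],[0.194,0.035,0,0,0,21,255],[0.194,0.035,0,0,0,21,255]]]'; python3 -c "
from h import *
to(173,.6425,.0747,.042)
crop('scene',bot.camera('scene'),180,130,150,150,4,'pics/s5.png')"
```

```text
clock: 14.1
eef_pos: [0.6378, 0.0738, 0.1214]
tool_rot: [-0.663, 0.749, 0.001, -0.002]
ft_force: [-0.1, 0.3, -0.5]
grip_width: 0.0252
turn [ 0.1 -0.2 -0.1]
turn [4.000e-01 1.000e-01 1.799e+02]
shift [ 0.0047  0.0009 -0.0794] q [ 0.12  0.59  0.23  1.21 -0.   -1.33]
```

View pics/s5.png

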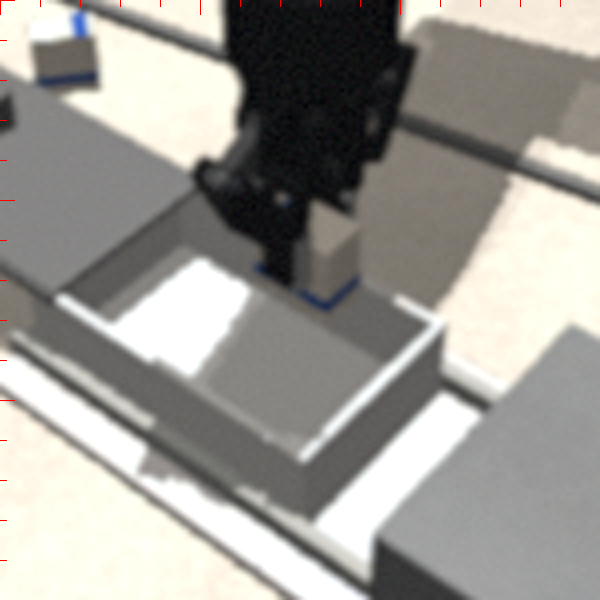

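Carton A is held over the compartment (crop 325,260). Lowering it.

```bash
python3 -m jog '[[[0,0,0,0,0,0,255],[0,0,-0.03,0,0,0,255],[0,0,-0.055,0,0,0,255],[0,0,-0.075,0,0,0,255],[0,0,-0.083,0,0,0,255],[0,0,-0.083,0,0,0,255],[0,0,-0.083,0,0,0,255]]]'
```

```text
clock: 14.73
eef_pos: [0.6391, 0.0738, 0.0416]
tool_rot: [-0.663, 0.749, -0.0, 0.0]
ft_force: [0.3, -0.3, -1.1]
grip_width: 0.0253
```

```bash
python3 -m jog '[[[0,0,-0.001,0,0,0,120],[0,0,-0.001,0,0,0,120],[0,0,-0.001,0,0,0,120],[0,0,-0.001,0,0,0,120],[0,0,0.03,0,0,0,120],[0,0,0.07,0,0,0,100],[0,0,0.11,0,0,0,80],[0,0,0.11,0,0,0,80]]]'; python3 - <<'E'
from h import *
s=bot.camera("scene");t=bot.camera("top");cv2.imwrite("pics/top6.png",t);cv2.imwrite("pics/scene6.png",s)
a=cv2.resize(t[200:250,310:390],None,fx=5,fy=5,interpolation=cv2.INTER_CUBIC)
b=cv2.resize(s[100:250,170:330],None,fx=2.5,fy=2.5);c=cv2.resize(s[120:170,170:250],None,fx=5,fy=5,interpolation=cv2.INTER_CUBIC)
d=np.vstack([a,c]);b=cv2.resize(b,(400,500*400//400))
cv2.imwrite("pics/m6.png",cv2.convertScaleAbs(np.hstack([d,b]),alpha=1.3))
to(43,.470,-.2175,.13)
E
```

```text
clock: 15.4
eef_pos: [0.6448, 0.0746, 0.1605]
tool_rot: [-0.663, 0.749, -0.005, 0.007]
ft_force: [1.2, -0.3, 2.2]
grip_width: 0.0586
turn [   0.4    0.2 -130.1]
turn [-0.2  0.4 49.9]
shift [-0.1716 -0.2917 -0.0238] q [ 0.12  0.57  0.28  1.27 -0.   -1.33]
```

View pics/m6.png

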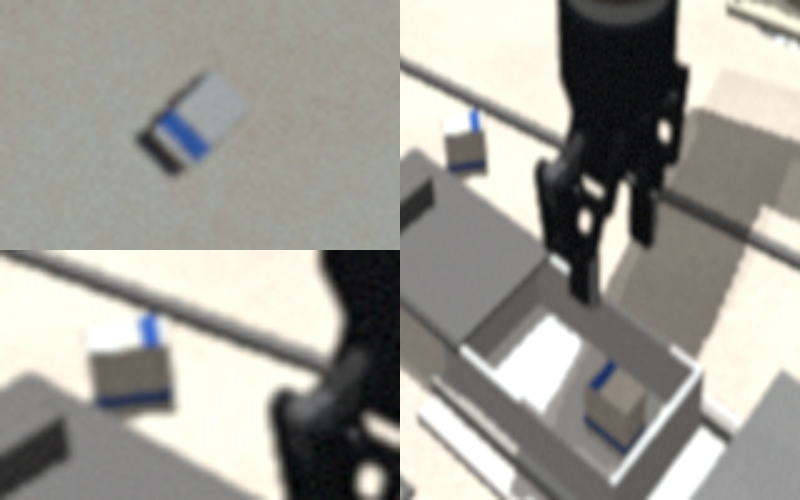

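Carton A stands in the case and B has not moved. Going for B.

```bash
python3 -m jog '[[[-0.172,-0.292,0,0,0,50,80],[-0.172,-0.292,0,0,0,50,80],[-0.172,-0.292,0,0,0,50,80],[-0.172,-0.292,0,0,0,50,80],[-0.172,-0.292,0,0,0,50,80],[-0.172,-0.292,0,0,0,50,80],[-0.172,-0.292,0,0,0,50,80],[-0.172,-0.292,-0.02,0,0,50,80],[-0.172,-0.292,-0.03,0,0,50,80],[-0.172,-0.292,-0.03,0,0,50,80]]]'; python3 - <<'E'
from h import *
to(43,.470,-.2175,.024)
E
```

```text
clock: 16.33
eef_pos: [0.4623, -0.2199, 0.1163]
tool_rot: [0.916, -0.401, -0.004, 0.001]
ft_force: [-0.9, 0.8, 0.0]
grip_width: 0.0588
turn [  -0.7    0.2 -179.7]
turn [-0.1 -0.4  0.3]
shift [ 0.0077  0.0024 -0.0923] q [-0.44  0.36 -0.17  1.05 -0.   -2.76]
```

```bash
python3 -m jog '[[[0,0,0,0,0,0,80],[0,0,0,0,0,0,80],[0,0,0,0,0,0,80]]]';  python3 - <<'E'
from h import *
to(43,.470,-.2175,.024)
E
```

```text
clock: 16.58
eef_pos: [0.4685, -0.2172, 0.1207]
tool_rot: [0.918, -0.398, 0.001, -0.0]
ft_force: [-0.6, 0.2, 1.0]
grip_width: 0.0588
turn [-1.000e-01  0.000e+00  1.798e+02]
turn [ 0.   0.1 -0.2]
shift [ 0.0015 -0.0003 -0.0967] q [-0.43  0.35 -0.16  1.06  0.   -2.76]
```

```bash
python3 -m jog '[[[0.001,0,-0.03,0,0,0,80],[0.001,0,-0.06,0,0,0,80],[0.001,0,-0.085,0,0,0,80],[0.001,0,-0.097,0,0,0,80],[0.001,0,-0.097,0,0,0,80],[0.001,0,-0.097,0,0,0,80]]]'; python3 -m jog '[[[0,0,0,0,0,0,255],[0,0,0,0,0,0,255],[0,0,0,0,0,0,255],[0,0,0,0,0,0,255],[0,0,0,0,0,0,255],[0,0,0,0,0,0,255]]]'; python3 -m jog '[[[0,0,0.02,0,0,0,255],[0,0,0.05,0,0,0,255],[0,0,0.09,0,0,0,255],[0,0,0.11,0,0,0,255],[0,0,0.11,0,0,0,255],[0,0,0.11,0,0,0,255]]]'; python3 -c "
from h import *
to(173,.634,.008,.042)"
```

```text
clock: 17.08
eef_pos: [0.4693, -0.2169, 0.0235]
tool_rot: [0.918, -0.397, -0.0, -0.0]
ft_force: [0.3, -0.4, 0.2]
grip_width: 0.0588
clock: 17.58
eef_pos: [0.4702, -0.2185, 0.0252]
tool_rot: [0.917, -0.398, 0.002, -0.0]
ft_force: [0.5, 0.6, 6.9]
grip_width: 0.0255
clock: 18.08
eef_pos: [0.4696, -0.2186, 0.1352]
tool_rot: [0.917, -0.398, 0.002, 0.0]
ft_force: [-0.3, 0.7, -0.8]
grip_width: 0.0248
turn [  0.2   0.2 -50. ]
turn [ -0.2   0.2 130. ]
shift [ 0.1644  0.2266 -0.0932] q [-0.44  0.34 -0.14  1.09  0.   -2.76]
```

```bash
python3 -m jog '[[[0.164,0.227,0,0,0,-50,255],[0.164,0.227,0,0,0,-50,255],[0.164,0.227,0,0,0,-50,255],[0.164,0.227,0,0,0,-50,255],[0.164,0.227,0,0,0,-50,255],[0.164,0.227,0,0,0,-50,255],[0.164,0.227,0,0,0,-50,255],[0.164,0.227,0,0,0,-50,255],[0.164,0.227,0,0,0,-50,255],[0.164,0.227,0,0,0,-50,255]]]'; python3 -c "
from h import *
to(173,.634,.008,.042)
crop('scene',bot.camera('scene'),180,120,150,140,4,'pics/s7.png')"
```

```text
clock: 18.92
eef_pos: [0.6312, 0.0092, 0.1311]
tool_rot: [-0.664, 0.748, 0.001, -0.002]
ft_force: [0.0, 0.3, -0.7]
grip_width: 0.0249
turn [ 0.1 -0.3 -0.2]
turn [4.000e-01 1.000e-01 1.798e+02]
shift [ 0.0028 -0.0012 -0.0891] q [ 0.02  0.56  0.21  1.22 -0.   -1.44]
```

View pics/s7.png

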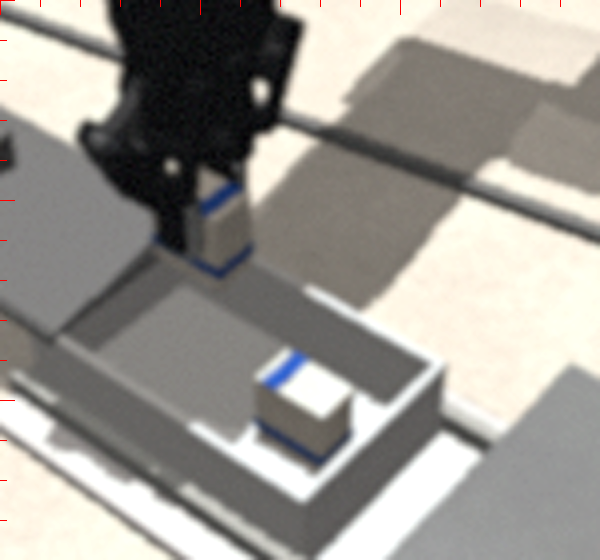

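B is held at crop (220,230). A stands upright at (305,400) with room beside it. Placing B.

```bash
python3 -m jog '[[[0,0,0,0,0,0,255],[0,0,0,0,0,0,255],[0,0,-0.03,0,0,0,255],[0,0,-0.06,0,0,0,255],[0,0,-0.08,0,0,0,255],[0,0,-0.09,0,0,0,255],[0,0,-0.092,0,0,0,255],[0,0,-0.092,0,0,0,255]]]'
```

```text
clock: 19.63
eef_pos: [0.6325, 0.0082, 0.0416]
tool_rot: [-0.663, 0.749, -0.0, -0.0]
ft_force: [0.8, -0.3, -0.8]
grip_width: 0.025
```

```bash
python3 -m jog '[[[0,0,-0.001,0,0,0,120],[0,0,-0.001,0,0,0,120],[0,0,-0.001,0,0,0,120],[0,0,-0.001,0,0,0,120],[0,0,0.03,0,0,0,120],[0,0,0.07,0,0,0,120],[0,0,0.12,0,0,-20,120],[-0.05,-0.1,0.12,0,0,-90,120],[-0.05,-0.12,0.12,0,0,-90,120],[-0.05,-0.12,0.12,0,0,-90,120]]]'; python3 -m jog '[[[0,-0.04,0,0,0,-60,120],[0,-0.055,0,0,0,-60,120],[0,-0.055,0,0,0,-60,120],[0,-0.055,0,0,0,-60,120],[0,-0.055,0,0,0,-60,120],[0,-0.055,0,0,0,-60,120],[0,-0.055,0,0,0,-60,120],[0,-0.055,0,0,0,-60,120],[0,-0.055,0,0,0,-60,120]]]'; python3 - <<'E'
from h import *
to(83,.619,-.1655,.15)
s=bot.camera("scene");t=bot.camera("top")
a=cv2.resize(t[90:240,190:390],None,fx=2,fy=2.5);b=cv2.resize(s[100:250,160:320],None,fx=2.5,fy=2.5)
cv2.imwrite("pics/m8.png",cv2.convertScaleAbs(np.hstack([a,b]),alpha=1.3))
E
```

```text
clock: 20.47
eef_pos: [0.585, -0.1064, 0.1632]
tool_rot: [-0.456, 0.89, -0.001, 0.001]
ft_force: [0.7, -0.2, -0.4]
grip_width: 0.0451
clock: 21.22
eef_pos: [0.5847, -0.161, 0.1617]
tool_rot: [0.051, 0.999, -0.0, 0.0]
ft_force: [0.9, 0.1, 0.4]
grip_width: 0.0453
turn [ 0.   0.  -1.1]
turn [ -0.    0.  178.9]
shift [ 0.0343 -0.0045 -0.0117] q [-0.27  0.49  0.17  1.25 -0.   -0.17]
```

View pics/m8.png

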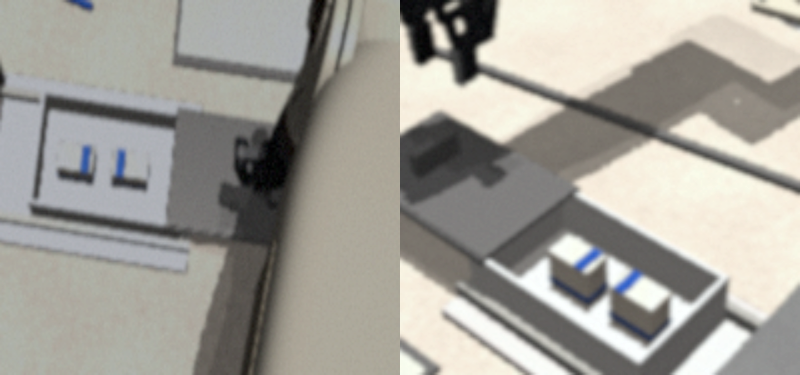

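Both cartons stand well inside the case and below its rim. Taking the cover grip to shut it.

```bash
python3 -m jog '[[[0.034,-0.005,0,0,0,-1,130],[0.034,-0.005,0,0,0,-1,130],[0.034,-0.005,-0.03,0,0,-1,130],[0.034,-0.005,-0.055,0,0,-1,130],[0.034,-0.005,-0.07,0,0,-1,130],[0.034,-0.005,-0.074,0,0,-1,130],[0.034,-0.005,-0.074,0,0,-1,130]]]'; python3 -m jog '[[[0,0,0,0,0,0,255],[0,0,0,0,0,0,255],[0,0,0,0,0,0,255],[0,0,0,0,0,0,255],[0,0,0,0,0,0,255]]]'
```

```text
clock: 21.9
eef_pos: [0.6178, -0.1657, 0.0859]
tool_rot: [0.057, 0.998, 0.0, -0.002]
ft_force: [-0.2, -0.0, -0.0]
grip_width: 0.042
clock: 22.32
eef_pos: [0.6201, -0.1655, 0.0888]
tool_rot: [0.057, 0.998, 0.0, 0.002]
ft_force: [3.3, 2.8, 0.9]
grip_width: 0.0104
```

```bash
python3 -m jog '[[[0.0015,0.012,0,0,0,0,255],[0.004,0.03,0,0,0,0,255],[0.006,0.05,0,0,0,0,255],[0.0085,0.07,0,0,0,0,255],[0.011,0.09,0,0,0,0,255],[0.0135,0.11,0,0,0,0,255],[0.016,0.13,0,0,0,0,255],[0.0185,0.15,0,0,0,0,255],[0.0185,0.152,0,0,0,0,255],[0.0185,0.152,0,0,0,0,255]]]'; python3 -m jog '[[[0.0005,0.004,0,0,0,0,255],[0.001,0.008,0,0,0,0,255],[0.001,0.008,0,0,0,0,255]]]'; python3 -m jog '[[[0.0005,0.003,0,0,0,0,255],[0.001,0.006,0,0,0,0,255],[0.001,0.006,0,0,0,0,255]]]'
```

```text
clock: 23.15
eef_pos: [0.6398, -0.0123, 0.0895]
tool_rot: [0.056, 0.998, -0.0, 0.003]
ft_force: [3.3, 1.1, 6.1]
grip_width: 0.0107
clock: 23.4
eef_pos: [0.6406, -0.0058, 0.0896]
tool_rot: [0.057, 0.998, -0.001, 0.003]
ft_force: [3.4, -0.6, 5.5]
grip_width: 0.0106
clock: 23.65
eef_pos: [0.6412, -0.0006, 0.0895]
tool_rot: [0.057, 0.998, -0.001, 0.003]
ft_force: [2.8, -1.5, 6.0]
grip_width: 0.0103
```

```bash
python3 -m jog '[[[0.0005,0.004,0,0,0,0,255],[0.001,0.008,0,0,0,0,255],[0.0012,0.01,0,0,0,0,255]]]'; python3 -m jog '[[[0.001,0.008,0,0,0,0,255],[0.002,0.016,0,0,0,0,255],[0.003,0.024,0,0,0,0,255],[0.0032,0.026,0,0,0,0,255]]]'
```

```text
clock: 23.9
eef_pos: [0.6413, 0.0065, 0.0895]
tool_rot: [0.058, 0.998, -0.004, 0.002]
ft_force: [-0.8, -9.0, 8.8]
grip_width: 0.0104
clock: 24.23
eef_pos: [0.6445, 0.033, 0.0895]
tool_rot: [0.058, 0.998, -0.004, 0.002]
ft_force: [1.5, -9.6, 8.6]
grip_width: 0.0105
```

The cover is shut against its stop and the case now moves with it at about 9 N. I'll push on, and use closed fingers behind the ridge for the last part so nothing nears the roof edge.

```bash
python3 -m jog '[[[0.0015,0.012,0,0,0,0,255],[0.0035,0.028,0,0,0,0,255],[0.0055,0.044,0,0,0,0,255],[0.0075,0.06,0,0,0,0,255],[0.0095,0.076,0,0,0,0,255],[0.0105,0.086,0,0,0,0,255],[0.0105,0.086,0,0,0,0,255]]]'; python3 -m jog '[[[0,0,0,0,0,0,200],[0,0,0,0,0,0,190],[0,0,0,0,0,0,190],[0,0,0.03,0,0,0,190],[0,0,0.05,0,0,0,190],[-0.005,-0.04,0.05,0,0,0,255],[-0.005,-0.04,0.05,0,0,0,255],[-0.005,-0.04,0.05,0,0,0,255],[-0.005,-0.04,0.01,0,0,0,255],[-0.005,-0.04,0,0,0,0,255]]]'
```

```text
clock: 24.82
eef_pos: [0.6558, 0.1211, 0.0895]
tool_rot: [0.058, 0.998, -0.002, 0.002]
ft_force: [2.6, -2.6, 6.6]
grip_width: 0.0103
clock: 25.65
eef_pos: [0.6462, 0.0819, 0.0826]
tool_rot: [0.057, 0.998, -0.001, -0.004]
ft_force: [-1.6, -0.1, -1.0]
grip_width: -0.0002
```

```bash
python3 -m jog '[[[0.001,0.01,0,0,0,0,255],[0.0025,0.02,0,0,0,0,255],[0.0035,0.03,0,0,0,0,255],[0.0045,0.037,0,0,0,0,255],[0.0045,0.037,0,0,0,0,255]]]'; python3 -m jog '[[[0.0005,0.004,0,0,0,0,255],[0.001,0.008,0,0,0,0,255],[0.001,0.008,0,0,0,0,255]]]';python3 -m jog '[[[0.0005,0.003,0,0,0,0,255],[0.001,0.006,0,0,0,0,255],[0.001,0.006,0,0,0,0,255]]]'
```

```text
clock: 26.07
eef_pos: [0.6544, 0.1219, 0.0884]
tool_rot: [0.056, 0.998, 0.001, 0.001]
ft_force: [-0.1, 0.6, 0.3]
grip_width: -0.0001
clock: 26.32
eef_pos: [0.6551, 0.1272, 0.0884]
tool_rot: [0.057, 0.998, -0.0, 0.001]
ft_force: [0.2, -2.3, 1.6]
grip_width: 0.0
clock: 26.57
eef_pos: [0.655, 0.1279, 0.0884]
tool_rot: [0.059, 0.998, -0.005, -0.0]
ft_force: [-3.8, -14.8, 7.6]
grip_width: -0.0005
```

```bash
python3 -m jog '[[[0.0005,0.003,0,0,0,0,255],[0.0005,0.004,0,0,0,0,255],[0.0005,0.004,0,0,0,0,255]]]'; python3 -m jog '[[[0,-0.008,0,0,0,0,255],[0,-0.015,0,0,0,0,255],[0,-0.015,0.05,0,0,0,255],[-0.1,-0.1,0.1,0,0,0,255],[-0.2,-0.25,0.1,0,0,0,255],[-0.2,-0.25,0.1,0,0,0,255],[-0.2,-0.25,0.1,0,0,0,255],[-0.2,-0.25,0.1,0,0,0,255],[-0.2,-0.25,0.1,0,0,0,255],[-0.2,-0.25,0.1,0,0,0,255]]]'; python3 - <<'E'
from h import *
s=bot.camera("scene");t=bot.camera("top");cv2.imwrite("pics/top9.png",t);cv2.imwrite("pics/scene9.png",s)
a=cv2.resize(t[90:240,130:290],None,fx=2.5,fy=2.5);b=cv2.resize(s[150:300,190:350],None,fx=2.5,fy=2.5)
cv2.imwrite("pics/m9.png",cv2.convertScaleAbs(np.hstack([a,b]),alpha=1.3))
E
```

```text
clock: 26.82
eef_pos: [0.6544, 0.1285, 0.0884]
tool_rot: [0.06, 0.998, -0.007, -0.001]
ft_force: [-6.9, -20.8, 9.1]
grip_width: -0.0003
clock: 27.65
eef_pos: [0.4704, -0.0948, 0.1842]
tool_rot: [0.057, 0.998, 0.001, 0.001]
ft_force: [0.3, 0.0, 0.5]
grip_width: 0.0001
```

View pics/m9.png

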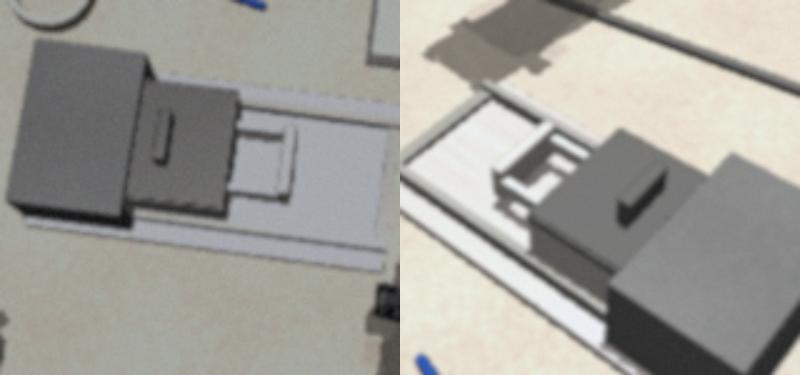

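```bash
python3 - <<'E'
from h import *
P=lambda u,v,z:on("top",130+u/2.5-.3,90+v/2.5-.3,z)
y=np.array([.122,.9925,0]);h=P(286,162,.06);g=P(161,134,.096);e=P(234,150,.07)
print(h,g,e,"grip-handle",(g-h)@y,"edge-handle",(e-h)@y,"travel of handle",(h-np.array([.6195,-.1164,.06]))@y)
E
```

```text
[0.63511263 0.0336075  0.06      ] [0.65197265 0.1490263  0.096     ] [0.64407943 0.08292199 0.07      ] grip-handle 0.1166100801957141 edge-handle 0.05003858466690102 travel of handle 0.1507871849350925
```

Grip to handle measures 116.6 mm, where 116.5 means shut. The handle has travelled 150.8 mm from the stop, where 150 means home. Handing in.

```bash
python3 -c "
from h import *
print(bot.job_done(), bot.get_obs()['clock'])"
```

```text
the job is handed in; nothing more can be done
the job is handed in; nothing more can be done
```

The job is handed in, at about 28 s on the robot's clock; no verdict is reported. I drew the case out to its stop and slid the cover open. Only two cartons were present, and I set both upright inside the case. I then shut the cover and pushed the case home against the back wall. The arm went nowhere near the jar, the pump bottle or the yellow look-alike, but I did not measure them again at the end.

**Last checks:**
- **Cover:** grip to handle measured 116.6 mm, where 116.5 mm means shut.
- **Case:** the handle had travelled 150.8 mm from the stop, where 150 mm means home, and the push force rose to about 21 N against the wall.
- **One reading that disagrees:** cover edge to handle measured 50 mm against a nominal 54 mm. I put this down to reading the edge by eye at about 2.4 mm per pixel, since the grip distance and the push against the stop both say shut.

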